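Uncover the bath's junction box

TASK

Two small junction boxes on the laboratory bench are each closed by a loose metal cover plate on two pins. Open the oblong one: lift its cover off by the bar handle and lay it flat, handle up, inside the white tray, without dropping it. Leave the square box's cover, the one with the round knob, where it is.

Things in the scene. Friction and masses are not known exactly. Their poses are not given: they have to be found in the camera images.
- cover: Loose oblong aluminium plate, 130 (x) x 80 (y) x 4 mm, 0.2 kg. Origin: centre of its underside, z up. At the start it lies on the oblong box's rim, axes along the box's. Black bar handle over its middle: 70 mm along x, 14 mm wide, spanning 28 to 40 mm above the origin, open beneath between end posts at x = +/-29 mm. Two 14 mm holes at (46, 21) and (-46, -21) mm sit loosely round the pins.
- box: Oblong grey junction box fixed to the bench, 120 (x) x 70 (y) mm, 70 mm high, open-topped under its cover. Origin: centre of its underside, z up. Two upright 8 mm steel pins at (46, 21) and (-46, -21) mm rise 18 mm above its rim (88 mm above the origin), so the cover must go straight up by more than 18 mm to come free.
- tray: White plastic tray, fixed to the bench, 200 (x) x 150 (y) mm outside and 16 mm high, walls and floor 4 mm thick. Origin: centre of its underside, z up; its inner floor lies 4 mm above the origin and is 192 x 142 mm.
- square_cover: Square aluminium cover plate, 100 x 100 x 4 mm, with a round black knob (30 mm across, top 34 mm above the origin) in its middle, loose on the two pins of a fixed square grey box, 90 x 90 mm and 70 mm high. Origin: centre of its underside, z up. To be left alone.
Mind the look-alikes: they are no part of the job. Leave any blue look-alike of the cover alone. Leave any pink or turquoise look-alike of the box alone.

How it is judged:
On the way:
1. the oblong cover is raised clear of the pins of its box (z of cover in the frame of box above 0.085 m), for 0.1 s.
At the end, for the whole second after the job is handed in: The oblong cover lies flat (within 4.5 degrees) and at rest on the floor of the white tray, inside its walls, handle up (its origin within 50 mm of the tray's middle and less than 9 mm above the tray's underside); the square cover is still on its box, within 15 mm of where it was (horizontal distance between cover and tray below 0.05 m and z of cover in the frame of tray below 0.009 m and angle between cover's own z axis and vertical below 0.08 rad and linear speed of cover below 0.03 m/s and distance of square_cover from where it was at the start of the episode below 0.015 m); the robot touches nothing.
It fails at once if the square cover is disturbed (moved more than 15 mm) (distance of square_cover from where it was at the start of the episode above 0.015 m).
It fails at once if the oblong cover is dropped or thrown (moves faster than 0.8 m/s, a fall of more than about 30 mm, while the fingers do not hold it) (linear speed of cover above 0.8 m/s and contact force between the fingers and cover below 0.1 N).
It also fails if it takes over 48 s, if anything falls off the work surface, if the arm or the gripper's body presses on something with over 40 N, if the wrist force passes 120 N, or if a joint passes its speed limit or range.

ROBOT

A 6-joint arm with a two-finger parallel gripper is mounted at the origin on the work surface. World frame = base frame: x ahead of the robot, y to its left, z up, the work surface at z = 0. Lengths are in m, angles in rad, forces in N, time in s.
With the tool pointing down it reaches from about 0.375 to 0.9 m from the base axis. Payload 3.1 kg.
Tool frame: the origin (TCP) lies at the very end of the fingers, on their centre line; the grasp point (between the pads) lies 19 mm behind it (manip.pinch_z is the distance from the TCP to the grasp point, in m); z points along the fingers, y is the direction in which the jaws open and shut (so a half turn about z gives the same grasp; the last joint's range is limited). The gripper opens to 85 mm and grips with 20 to 120 N. Pads are 22 mm wide; open, the fingers measure 114 mm over their backs; the gripper's body (76 mm by 85 mm) begins 54 mm behind the grasp point. The pads swing forward as they close: fully open they stand 13 mm farther back than shut.
Start: joints at [-1.405, 0.527, 1.433, -0, 1.181, -0.178], TCP at [0.211, -0.588, 0.231] pointing down, gripper open.
Joint ranges: [-3.08, 3.08], [-0.75, 2.2], [0.22, 2.44], [-1.43, 4.57], [0, 2.65], [-2.85, 2.85]. Speed limits (rad/s): [2.79, 2.79, 3.14, 3.14, 3.14, 3.14].

INTERFACE

Orientations are given as a unit quaternion [x, y, z, w].
In Python, from station import manip gives the robot as it stands.
- The arm moves only by the tool drive_tool, never from a script. Its argument "increments" is a list of rows, each a list of 7 numbers: the closure in counts, from 0 (fully open) to 255 (shut), then the shift along the tool's x, y, z in cm, then the turn, a rotation vector about the tool's x, y, z in rad. A call has 1 to 20 rows; each row is the pose to reach, as a shift and turn from the pose commanded when the call began, along the tool's axes at that moment; what a row does not reach only later rows make up. A row lasts 1/10 s, in which the tool goes at most 50 mm and 8.59 degrees, less where a joint would pass 70% of its speed; a pose out of reach is approached as far as the arm can. A call with a gripper value outside its range is refused whole. The fingers move at their own pace and stop on an object; "force" is the grip in N (left out, the last holds). Time passes only in rows, so rows that repeat a pose let the fingers close. It gives the time, the measured TCP pose, the force and the opening at its end, in the units of the state.
- manip.sense(): the state, without advancing time (a new reading comes with each control period).
- manip.snapshot(name): name is "side" or "top"; returns the picture (420x560x3 uint8, red, green, blue); there is no depth.
- manip.camera_model(name): a dict with "mtx" (3x3 intrinsics, pixels), "k1" (the pictures are not rectified: a ray, as slopes to the right and down, at radius r is drawn at 1 + k1 r^2 times it, then the intrinsics apply), "cam_to_world" (4x4, takes a point from camera to world coordinates). Camera axes: x right, y down, z forward; pixel columns grow to the right and rows downward; lengths in m; the calibration is good to about 2 mm. A picture is of the moment at which its call begins. camera_model takes no time and is no camera call.
- manip.sign_off(): hands the job in, once; it reports no verdict.
The state is a dict: "t": time; "q": joint angles; "qd": joint speeds; "tau": joint torques, N m; "tcp_pos": TCP position; "tool_rot": TCP orientation; "force": force on the tool from outside, world axes, zero at the start; "ft_torque": the same for the moment, N m; "finger_gap": opening from 0.0 (shut) to 1.0 (fully open).
Only numpy, scipy, OpenCV 4.12 (cv2) and the standard library are available. Lean on these libraries where they do the work, as an engineer would, in place of code of your own. Each camera call takes 0.05 s, during which the arm holds its last target. There are 200 camera calls.

## Working session

There is one attempt and no reset: what is moved stays moved. The work goes in short steps, Python scripts to look and compute and a tool call to move; the robot and the scene stay as the last step left them, time stands still between calls to the robot, and variables do not carry over. Pictures are saved under pics/ and viewed, about 8 in all and at most 12, crops included, and the job is handed in when it is done.

Besides the shell and the picture viewer there is one more tool, called by a JSON object that holds its "name" and its "arguments", one argument or row to a line. drive_tool: Moves the arm, as the interface text tells. Its arguments: {"type":"object","properties":{"increments":{"type":"array","items":{"type":"array","items":{"type":"number"}}},"force":{"type":"number"}},"required":["increments"]}

```bash
mkdir -p pics; ls; python3 - <<'E'
from station import manip
import cv2,numpy as np
s=manip.sense(); print(s['t'],s['tcp_pos'],s['tool_rot'],s['finger_gap'])
for n in('top','side'):
    im=manip.snapshot(n); np.save(f'pics/{n}0.npy',im)
    cv2.imwrite(f'pics/{n}0.png',im[:,:,::-1])
    c=manip.camera_model(n); print(n,c)
E
```

```text
pics
0.0 [ 0.21056392 -0.58769154  0.23030631] [ 9.85265202e-01  1.71029965e-01  1.09434695e-05 -1.11024320e-03] 1.0025810037982186
top {'mtx': array([[421.07184085,   0.        , 282.87381214],
       [  0.        , 421.07184085, 211.29851252],
       [  0.        ,   0.        ,   1.        ]]), 'k1': -0.07837321951887438, 'cam_to_world': array([[ 0.01886366, -0.99591838,  0.08826514,  0.36145348],
       [-0.99981839, -0.01855049,  0.00436713, -0.073057  ],
       [-0.00271194, -0.08833149, -0.99608744,  1.15915813],
       [ 0.        ,  0.        ,  0.        ,  1.        ]])}
side {'mtx': array([[544.01463516,   0.        , 282.10304337],
       [  0.        , 544.01463516, 208.32872079],
       [  0.        ,   0.        ,   1.        ]]), 'k1': -0.11619920729719897, 'cam_to_world': array([[ 0.70755148, -0.51837618,  0.48026767, -0.29280201],
       [-0.7065653 , -0.5077263 ,  0.4929295 , -0.81374863],
       [-0.01167838, -0.68811346, -0.72550911,  1.20143458],
       [ 0.        ,  0.        ,  0.        ,  1.        ]])}
```

View pics/top0.png

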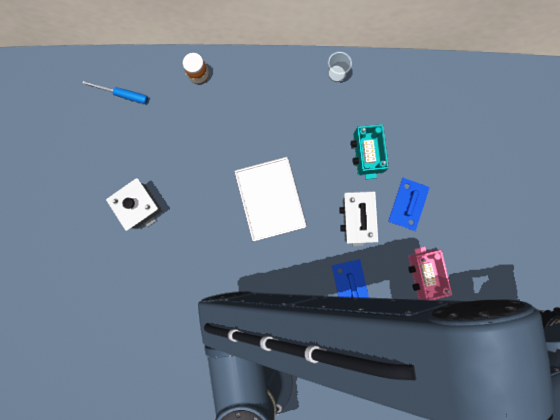

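View pics/side0.png

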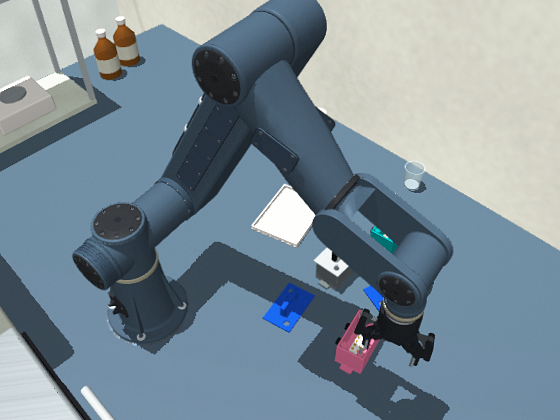

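Top view: the oblong cover with its bar handle is at about (361,217), the white tray at (270,199) and the square cover with knob at (132,204). The blue plates and the pink and turquoise boxes are decoys. In the side view the arm hides most of the scene, and the gripper hovers over the pink box.

```bash
cat > h.py <<'E'
import numpy as np,cv2
from station import manip
from scipy.spatial.transform import Rotation as R
def ray(n,px,z):
    c=manip.camera_model(n); K=c['mtx'];T=c['cam_to_world']
    u=cv2.undistortPoints(np.float64(px).reshape(-1,1,2),K,np.array([c['k1'],0,0,0,0.]))[:,0]
    d=np.c_[u,np.ones(len(u))]@T[:3,:3].T
    return T[:3,3]+d*((z-T[2,3])/d[:,2])[:,None]
def blob(mask,roi):
    m=np.zeros(mask.shape,np.uint8);x0,y0,x1,y1=roi;m[y0:y1,x0:x1]=mask[y0:y1,x0:x1]
    cs=cv2.findContours(m,cv2.RETR_EXTERNAL,cv2.CHAIN_APPROX_NONE)[0]
    return max(cs,key=cv2.contourArea)[:,0].astype(float)
def rect(n,cnt,z):
    # rectangle in world on plane z: centre, sizes, yaw of long side
    p=ray(n,cnt,z)[:,:2]
    (c,s,a)=cv2.minAreaRect((p*1000).astype(np.float32))
    if s[0]<s[1]: s=s[::-1];a+=90
    return np.round(c,1),np.round(s,1),round((a+90)%180-90,2)
E
python3 - <<'E'
from h import *
im=np.load('pics/top0.npy'); g=im.min(2).astype(int); mx=im.max(2)
w=(g>150)
print('tray',rect('top',blob(w,(225,145,315,250)),.016))
print('cover',rect('top',blob(w,(335,185,385,250)),.074))
k=mx<60
h=blob(k,(350,195,374,238)); print('handle',h.min(0),h.max(0),rect('top',h,.110))
a=im[180:255,325:390]; b=im[145:250,225:315]
sc=lambda i:cv2.resize(i,None,fx=5,fy=5,interpolation=0)
o=np.zeros((525,800,3),np.uint8);A=sc(a);B=sc(b);o[:A.shape[0],:A.shape[1]]=A;o[:B.shape[0],340:340+B.shape[1]]=B
cv2.imwrite('pics/crop.png',o[:,:,::-1])
s=manip.sense(); Rt=R.from_quat(s['tool_rot']); print(Rt.as_matrix())
E
```

```text
tray (array([497.8, -31.6]), array([203.7, 152.7]), 16.03)
cover (array([ 445. , -270.6]), array([136.5,  82. ]), 3.44)
handle [359. 203.] [365. 229.] (array([ 446.4, -268.1]), array([64.9, 13.3]), 5.16)
[[ 9.41487808e-01  3.37046899e-01 -3.08347371e-04]
 [ 3.37046862e-01 -9.41485975e-01  1.88999398e-03]
 [ 3.46711885e-04 -1.88333380e-03 -9.99998166e-01]]
```

View pics/crop.png

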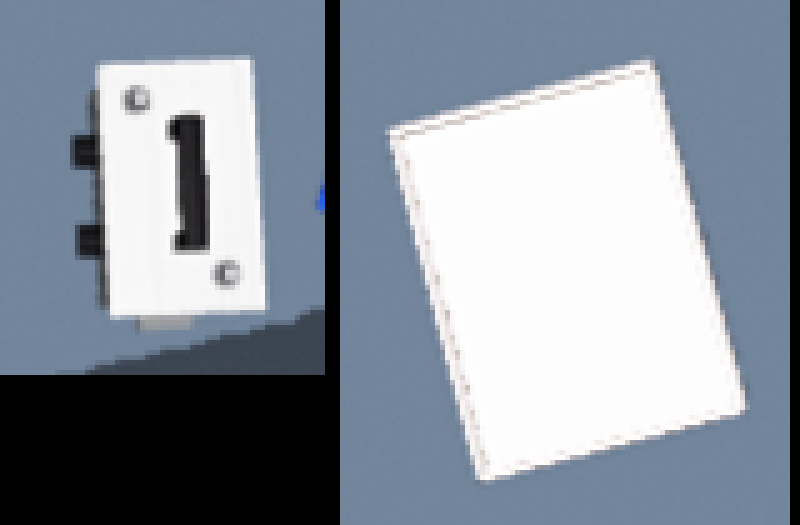

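Side by side, the crops show the cover with pins at +x/+y and -x/-y, handle along x (yaw about 3.7°), centre near (0.446, -0.2695), and the empty tray at yaw 16°. Next I move to a hover above the handle.

{"name": "drive_tool", "arguments": {
  "increments": [
    [0,2,-1.3,0.3,0,0,0.02],
    [0,5,-3.3,0.6,0,0,0.05],
    [0,8.2,-5.5,1,0,0,0.08],
    [0,11.5,-7.7,1.4,0,0,0.11],
    [0,15,-10,1.8,0,0,0.14],
    [0,18.5,-12.4,2.2,0,0,0.17],
    [0,22,-14.7,2.6,0,0,0.2],
    [0,25.5,-17,3,0,0,0.23],
    [0,28.5,-19,3.4,0,0,0.25],
    [0,31,-20.7,3.7,0,0,0.27],
    [0,32.4,-21.7,3.9,0,0,0.28],
    [0,32.9,-22,4,0,0,0.28],
    [0,32.9,-22,4,0,0,0.28],
    [0,32.9,-22,4,0,0,0.28]
  ],
  "force": 50
}}

```text
t: 1.5
tcp_pos: [0.446, -0.2711, 0.1913]
tool_rot: [0.999, 0.032, -0.0, 0.0]
force: [-0.2, -0.7, -0.7]
finger_gap: 0.999
```

```bash
python3 - <<'E'
from h import *
s=manip.sense(); Rt=R.from_quat(s['tool_rot']).as_matrix(); print(s['t'],s['tcp_pos']);print(Rt.round(4))
a,b=manip.snapshot('side'),manip.snapshot('top'); np.save('pics/side1.npy',a)
o=cv2.resize(a[190:400,240:460],None,fx=2.7,fy=2.7,interpolation=cv2.INTER_CUBIC); cv2.imwrite('pics/side1.png',o[:,:,::-1])
# project helpers: expected pixel of handle centre & ends
c=manip.camera_model('side');T=np.linalg.inv(c['cam_to_world'])
y=np.radians(3.7);u=np.array([np.cos(y),np.sin(y),0])
P=np.array([[.446,-.2695,.11]]+[np.array([.446,-.2695,.11])+k*u for k in(-.035,.035)])
P=np.vstack([P,s['tcp_pos']])
r,_=cv2.Rodrigues(T[:3,:3]);print(cv2.projectPoints(P,r,T[:3,3],c['mtx'],np.array([c['k1'],0,0,0,0.]))[0][:,0].round(1))
E
```

```text
1.5 [ 0.44603508 -0.27113998  0.19130193]
[[ 9.98e-01  6.35e-02 -1.00e-04]
 [ 6.35e-02 -9.98e-01 -5.00e-04]
 [-1.00e-04  5.00e-04 -1.00e+00]]
[[340.  243.5]
 [331.8 251.5]
 [348.1 235.8]
 [342.7 223. ]]
```

View pics/side1.png

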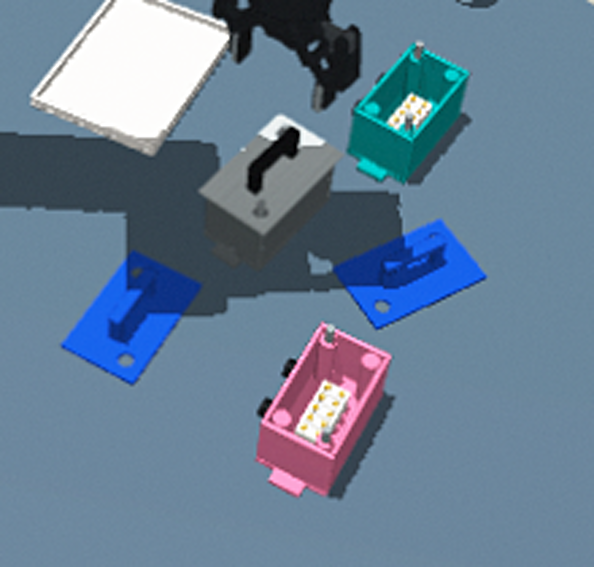

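The handle runs from about (334,252) to (347,238) in full-image pixels, which agrees with the projected estimate, and the fingers straddle it. Now I descend.

{"name": "drive_tool", "arguments": {
  "increments": [
    [0,0,-0.1,1,0,0,0],
    [0,0,-0.1,3,0,0,0],
    [0,0,-0.1,5,0,0,0],
    [0,0,-0.1,7,0,0,0],
    [0,0,-0.1,8.5,0,0,0],
    [0,0,-0.1,9.7,0,0,0],
    [0,0,-0.1,10.4,0,0,0],
    [0,0,-0.1,10.5,0,0,0],
    [0,0,-0.1,10.5,0,0,0],
    [0,0,-0.1,10.5,0,0,0]
  ]
}}

```text
t: 2.6
tcp_pos: [0.4466, -0.2697, 0.0869]
tool_rot: [0.999, 0.032, 0.0, 0.0]
force: [-0.3, -0.1, -0.1]
finger_gap: 1.004
```

{"name": "drive_tool", "arguments": {
  "increments": [
    [60,0,0,0,0,0,0],
    [120,0,0,0,0,0,0],
    [160,0,0,0,0,0,0],
    [190,0,0,0,0,0,0],
    [220,0,0,0,0,0,0],
    [255,0,0,0,0,0,0],
    [255,0,0,0,0,0,0],
    [255,0,0,0,0,0,0],
    [255,0,0,0,0,0,0],
    [255,0,0,0,0,0,0],
    [255,0,0,0,0,0,0],
    [255,0,0,0,0,0,0]
  ],
  "force": 50
}}

```text
t: 3.8
tcp_pos: [0.4466, -0.2699, 0.0867]
tool_rot: [0.999, 0.032, 0.0, 0.001]
force: [-0.8, -1.9, 5.1]
finger_gap: 0.156
```

The opening of about 13 mm matches the 14 mm bar. Now I lift straight up.

{"name": "drive_tool", "arguments": {
  "increments": [
    [255,0,0,-0.2,0,0,0],
    [255,0,0,-0.6,0,0,0],
    [255,0,0,-1,0,0,0],
    [255,0,0,-1.5,0,0,0],
    [255,0,0,-2.1,0,0,0],
    [255,0,0,-2.8,0,0,0],
    [255,0,0,-3.6,0,0,0],
    [255,0,0,-4.5,0,0,0],
    [255,0,0,-5.4,0,0,0],
    [255,0,0,-6,0,0,0],
    [255,0,0,-6,0,0,0],
    [255,0,0,-6,0,0,0]
  ]
}}

```text
t: 5.0
tcp_pos: [0.4462, -0.2693, 0.1465]
tool_rot: [0.999, 0.032, 0.0, 0.0]
force: [-0.0, 0.7, -2.0]
finger_gap: 0.155
```

```bash
python3 - <<'E'
from h import *
s=manip.sense(); Rt=R.from_quat(s['tool_rot']).as_matrix(); print(s['t'],s['tcp_pos'],s['force'],s['finger_gap']);print(Rt.round(4))
a=manip.snapshot('side')
o=cv2.resize(a[120:320,220:440],None,fx=2.7,fy=2.7,interpolation=cv2.INTER_CUBIC); cv2.imwrite('pics/side2.png',o[:,:,::-1])
print(Rt.T@(np.array([.4975,-.0315,.15])-s['tcp_pos']))
E
```

```text
5.0 [ 0.44618252 -0.26933528  0.14647026] [-0.04466944  0.74235532 -2.04599111] 0.15454237216025085
[[ 9.98e-01  6.38e-02  1.00e-04]
 [ 6.38e-02 -9.98e-01 -1.00e-04]
 [ 1.00e-04  1.00e-04 -1.00e+00]]
[ 0.06637715 -0.23407912 -0.00355003]
```

View pics/side2.png

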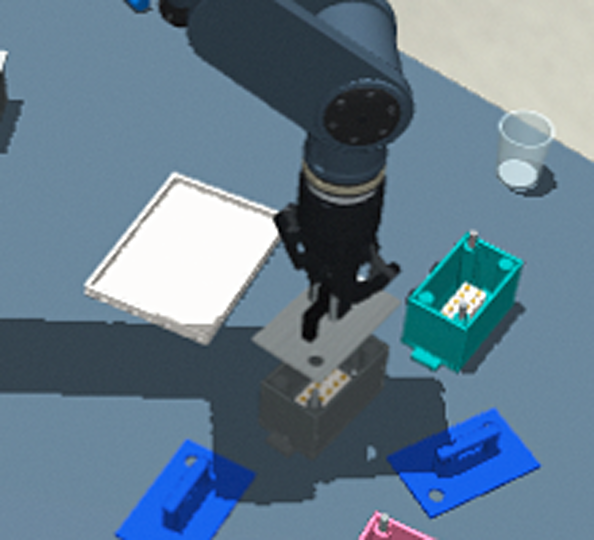

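The cover is lifted level and clear of the pins, with the open box below at crop (320,390). Force is -2 N, matching 0.2 kg. Now I carry it to the tray.

{"name": "drive_tool", "arguments": {
  "increments": [
    [255,0.2,-0.6,0,0,0,-0.005],
    [255,0.6,-2,0,0,0,-0.02],
    [255,1.1,-4,0,0,0,-0.04],
    [255,1.8,-6.5,0,0,0,-0.06],
    [255,2.5,-9,0,0,0,-0.085],
    [255,3.3,-11.7,0,0,0,-0.11],
    [255,4.1,-14.4,0,0,0,-0.135],
    [255,4.8,-17,0,0,0,-0.16],
    [255,5.5,-19.4,0,0,0,-0.18],
    [255,6,-21.4,0,0,0,-0.2],
    [255,6.4,-22.7,0,0,0,-0.21],
    [255,6.6,-23.3,0,0,0,-0.215],
    [255,6.6,-23.4,0,0,0,-0.215],
    [255,6.6,-23.4,0,0,0,-0.215],
    [255,6.6,-23.4,0,0,0,-0.215]
  ]
}}

```text
t: 6.55
tcp_pos: [0.4972, -0.0324, 0.1463]
tool_rot: [0.99, 0.138, -0.0, 0.0]
force: [-0.5, -0.8, -3.1]
finger_gap: 0.148
```

{"name": "drive_tool", "arguments": {
  "increments": [
    [255,0,0,0.5,0,0,0],
    [255,0,0,1.7,0,0,0],
    [255,0,0,3.2,0,0,0],
    [255,0,0,5,0,0,0],
    [255,0,0,6.8,0,0,0],
    [255,0,0,8.4,0,0,0],
    [255,0,0,9.7,0,0,0],
    [255,0,0,10.6,0,0,0],
    [255,0,0,11,0,0,0],
    [255,0,0,11,0,0,0],
    [255,0,0,11,0,0,0]
  ]
}}

```text
t: 7.65
tcp_pos: [0.4975, -0.0319, 0.0366]
tool_rot: [0.99, 0.139, 0.0, 0.0]
force: [-0.0, 0.3, -2.6]
finger_gap: 0.151
```

```bash
python3 - <<'E'
from h import *
s=manip.sense(); print(s['t'],s['tcp_pos'],s['force'],s['finger_gap'],R.from_quat(s['tool_rot']).as_matrix()[:,0])
a=manip.snapshot('side')
o=cv2.resize(a[100:300,180:400],None,fx=2.7,fy=2.7,interpolation=cv2.INTER_CUBIC); cv2.imwrite('pics/side3.png',o[:,:,::-1])
E
```

```text
7.65 [ 0.49754396 -0.0318625   0.03662249] [-3.32785278e-04  2.80613432e-01 -2.59546182e+00] 0.15132532791781342 [9.61439780e-01 2.75014608e-01 7.18086536e-04]
```

View pics/side3.png

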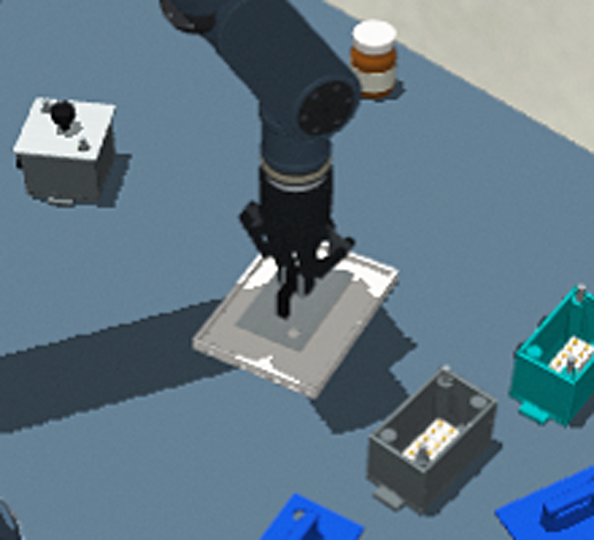

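The cover (crop (295,305)) is centred and aligned over the tray, and the square box is untouched at (65,150). I lower it the last 16 mm slowly.

{"name": "drive_tool", "arguments": {
  "increments": [
    [255,0,0,0.3,0,0,0],
    [255,0,0,0.7,0,0,0],
    [255,0,0,1.0,0,0,0],
    [255,0,0,1.2,0,0,0],
    [255,0,0,1.35,0,0,0],
    [255,0,0,1.45,0,0,0],
    [255,0,0,1.5,0,0,0],
    [255,0,0,1.55,0,0,0],
    [255,0,0,1.55,0,0,0],
    [255,0,0,1.55,0,0,0]
  ]
}}

```text
t: 8.7
tcp_pos: [0.4972, -0.0316, 0.0208]
tool_rot: [0.99, 0.139, 0.0, 0.0]
force: [0.4, -0.5, -2.7]
finger_gap: 0.151
```

{"name": "drive_tool", "arguments": {
  "increments": [
    [255,0,0,0.05,0,0,0],
    [255,0,0,0.1,0,0,0],
    [255,0,0,0.1,0,0,0],
    [255,0,0,0.1,0,0,0]
  ]
}}

```text
t: 9.1
tcp_pos: [0.4972, -0.0316, 0.0207]
tool_rot: [0.99, 0.139, 0.0, 0.0]
force: [-1.4, -0.6, 5.4]
finger_gap: 0.155
```

Contact is felt, with force now +5.4 N upward. I release gradually and then retreat straight up.

{"name": "drive_tool", "arguments": {
  "increments": [
    [225,0,0,0,0,0,0],
    [210,0,0,0,0,0,0],
    [195,0,0,0,0,0,0],
    [170,0,0,0,0,0,0],
    [140,0,0,0,0,0,0],
    [110,0,0,0,0,0,0],
    [80,0,0,0,0,0,0],
    [50,0,0,0,0,0,0],
    [50,0,0,0,0,0,0],
    [50,0,0,0,0,0,0]
  ]
}}

```text
t: 10.1
tcp_pos: [0.4972, -0.0317, 0.0198]
tool_rot: [0.99, 0.139, 0.0, 0.0]
force: [-0.1, -0.1, -0.1]
finger_gap: 0.808
```

{"name": "drive_tool", "arguments": {
  "increments": [
    [50,0,0,-0.5,0,0,0],
    [50,0,0,-1.5,0,0,0],
    [50,0,0,-3,0,0,0],
    [50,0,0,-5,0,0,0],
    [50,0,0,-7.5,0,0,0],
    [50,0,0,-10,0,0,0],
    [50,0,0,-12.5,0,0,0],
    [50,0,0,-15,0,0,0],
    [50,-2,6,-16,0,0,0],
    [50,-4,10,-17,0,0,0],
    [50,-5,14,-17,0,0,0],
    [50,-6,18,-17,0,0,0],
    [50,-6,20,-17,0,0,0],
    [50,-6,20,-17,0,0,0],
    [50,-6,20,-17,0,0,0]
  ]
}}

```text
t: 11.6
tcp_pos: [0.4938, -0.2398, 0.1901]
tool_rot: [0.99, 0.139, -0.0, -0.001]
force: [-0.4, -0.1, 0.2]
finger_gap: 0.805
```

```bash
python3 - <<'E'
from h import *
s=manip.sense(); print(s['t'],s['tcp_pos'],s['force'],s['finger_gap'])
a,b=manip.snapshot('side'),manip.snapshot('top'); np.save('pics/top4.npy',b)
k=b.max(2)<60
try:
    h=blob(k,(240,165,300,235)); print('handle',h.min(0),h.max(0),rect('top',h,.044))
except Exception as e: print(e)
o=np.hstack([cv2.resize(i,(400,400),interpolation=cv2.INTER_CUBIC) for i in (a[100:300,160:360],b[140:270,200:330])])
cv2.imwrite('pics/fin.png',o[:,:,::-1])
# square cover shift check
q=np.load('pics/top0.npy')
for i in (q,b): print('sq',blob(i.min(2)>150,(95,170,170,240)).mean(0))
E
```

```text
11.6 [ 0.49382385 -0.2397779   0.19007419] [-0.37070141 -0.07750047  0.23721549] 0.8048515499585971
handle [265. 186.] [273. 209.] (array([496.8, -30.9]), array([65.3,  8.6]), 16.1)
sq [131.12096774 203.97580645]
sq [129.24576271 202.72881356]
```

View pics/fin.png

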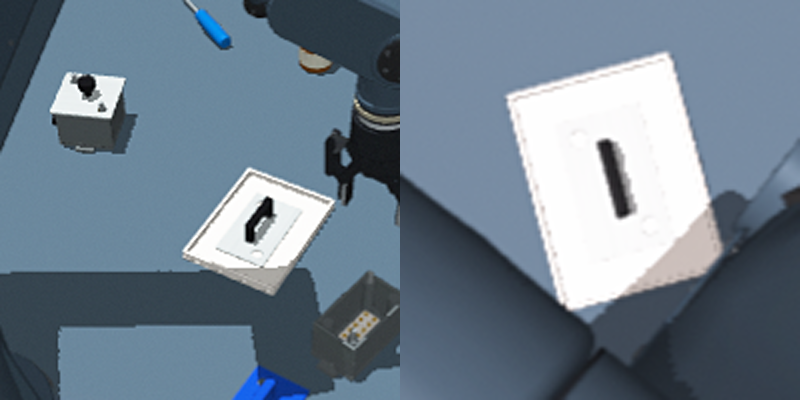

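The cover lies flat, handle up, in the middle of the tray, and the gripper is clear. The square cover's contour mean shifted about 2 px, so I check its knob before handing in.

```bash
python3 - <<'E'
from h import *
for f in('top0','top4'):
    i=np.load(f'pics/{f}.npy'); 
    for th in (40,60):
        h=blob(i.max(2)<th,(118,193,141,213)); print(f,th,cv2.minEnclosingCircle(h.astype(np.float32)))
    c=blob(i.min(2)>130,(95,170,170,240)); print(cv2.minAreaRect(c.astype(np.float32)))
E
```

```text
top0 40 ((128.5, 202.6666717529297), 5.069066524505615)
top0 60 ((128.39999389648438, 203.0), 5.491917610168457)
((131.11537170410156, 203.92306518554688), (38.829010009765625, 39.66106414794922), 56.3099365234375)
top4 40 ((128.66128540039062, 202.64515686035156), 4.94319486618042)
top4 60 ((128.1999969482422, 202.5), 5.412126541137695)
((130.8845977783203, 203.576904296875), (38.551658630371094, 40.215763092041016), 56.30992889404297)
```

The knob and the fitted outline have not moved (under 0.5 px), so the 2 px shift came from uneven contour sampling. I hand in.

```bash
python3 -c "
from station import manip
print(manip.sign_off())"
```

```text
the job is handed in; nothing more can be done
None
```

I lifted the oblong cover straight up off its pins by the bar handle, carried it level to the white tray, set it down on the floor of the tray and released it. The job was handed in at about 12 s of the 48 s allowed.

**Cover in tray:** the last top image puts the handle centre about 1 mm from the measured tray centre, and its yaw (16.1°) matches the tray's (16.0°). In the pictures it lies flat with the handle up. I judged flatness by eye and did not measure the tilt angle. When I set it down, contact read +5.4 N and the tool height matched what I expected for the tray floor.

**Robot clear:** after the retreat the tool was about 0.2 m to the side of the tray and the force reading was near zero.

**Square cover:** the first check, a raw contour average, showed a shift of about 2 px. The knob circle and the fitted outline showed less than 0.5 px (about 1 mm), so I put the first reading down to uneven contour sampling. The cover is undisturbed.

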